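# Test the push-lock stop stations and reject the one that will not latch

## Robot

A 6-joint arm with a two-finger parallel gripper is mounted at the origin on the work surface. World frame = base frame: x ahead of the robot, y to its left, z up, the work surface at z = 0. Lengths are in m, angles in rad, forces in N, time in s.
With the tool pointing down it reaches from about 0.35 to 0.975 m from the base axis. Payload 4.9 kg.
Tool frame: the origin (TCP) lies midway between the tips of the shut fingers; the grasp point (between the pads) lies 19 mm behind it; z points along the fingers, y is the line along which they close (so a half turn about z gives the same grasp; the last joint's range is limited). The gripper opens to 85 mm and grips with 20 to 120 N. Pads are 22 mm wide; open, the fingers measure 114 mm over their backs; the gripper's body (76 mm by 85 mm) begins 54 mm behind the grasp point. The pads swing forward as they close: fully open they stand 13 mm farther back than shut.
Start: joints at [-1.255, 0.053, 1.613, -0, 1.476, -0.119], TCP at [0.263, -0.567, 0.231] pointing down, gripper open.
Joint ranges: [-3.01, 3.01], [-1.01, 2.22], [0.06, 2.58], [-1.02, 4.17], [0.09, 2.62], [-3.14, 3.14]. Speed limits (rad/s): [2.57, 2.57, 3.14, 3.14, 3.14, 3.14].

## Interface

Orientations are given as a unit quaternion [w, x, y, z].
In Python, from plant import state, grab_frame, camera_info, job_done, spot_in, masks_of, pinpoint gives the robot as it stands.
- The arm moves only by the shell command python3 -m handwheel 'ROWS' [OPENING]. ROWS is JSON, a list that holds one entry, the list of rows, each a list of 6 numbers: the shift along the world's x, y, z in m, then the turn, a rotation vector about the world's x, y, z in degrees. In form: [[[tx, ty, tz, ax, ay, az], ...]]. A call has 1 to 20 rows; each row shifts and turns the commanded pose from where the row before left it; what a row does not reach is not made up. A row lasts 1/12 s, in which the tool goes at most 41.7 mm and 7.16 degrees, less where a joint would pass 70% of its speed; a pose out of reach is approached as far as the arm can. A call is refused whole if a number of a shift passes 0.0417 or a number of a turn 7.16, either way. A call with a gripper value outside its range is refused whole. OPENING is the opening, from 0 (shut) to 1 (fully open), set as the call begins (- or left out, the last holds). The fingers move at their own pace and stop on an object; the grip force is fixed at half the most. Time passes only in rows, so rows that do not move let the fingers close. It gives the time, the measured TCP pose, the force, the opening and the grip force at its end, in the units of the state.
- state(): the state, without advancing time (a new reading comes with each control period).
- grab_frame(name): name is "scene" or "top" or "wrist"; returns (picture, depth): 400x640x3 uint8, blue, green, red; 400x640 float32, m along the optical axis (not along the pixel's ray), 0 where there is no reading.
- camera_info(name): a dict with "fx", "fy", "cx", "cy" (pixels), "T" (4x4, takes a point from camera to world coordinates). Camera axes: x right, y up, looking along -z (the intrinsics and any distortion apply to the point x, -y, -z); pixel columns grow to the right and rows downward; lengths in m; the calibration is good to about 2 mm. The wrist camera is an equidistant fisheye: a pixel r from the principal point sees the ray r / f radians off the axis. A picture is of the moment at which its call begins: read the wrist's pose just before it. camera_info takes no time and is no camera call; for the wrist camera it gives the pose at the moment of the call.
- job_done(): hands the job in; it is judged then, once.
Trained networks look in the newest picture that a camera, given by its name, has taken for a name from the list of things; names that differ only in an ending like _2 or _b are one class to them, and where a whole thing is asked for, a point or a joint stands for the part that bears it (a point fixed in the world has none). Each returns a list of dicts, best first, with "conf" (0 to 1); they miss things now and then, are a little off and sometimes report something else, mostly with a low value. They report only what shows in the picture. A call takes as long as a camera call. They do not tell look-alikes from the thing itself.
- spot_in(camera, thing): "box" ([left, top, width, height] in pixels, round what is visible of it).
- masks_of(camera, thing): "region" (400x640 bool, what is visible of it) and "box" ([left, top, width, height] in pixels, round what is visible of it).
- pinpoint(camera, thing): "position" ([column, row] in pixels: a listed point, or the origin of a listed thing).
The state is a dict: "time": time; "joint_pos": joint angles; "joint_vel": joint speeds; "joint_efforts": joint torques, N m; "tool_pos": TCP position; "tool_rot": TCP orientation; "contact_force": force on the tool from outside, world axes, zero at the start; "ft_torque": the same for the moment, N m; "gripper_width": opening from 0.0 (shut) to 1.0 (fully open); "grasp_force": force on a finger pad.
Only numpy, scipy, OpenCV 4.12 (cv2) and the standard library are available. Lean on these libraries where they do the work, as an engineer would, in place of code of your own. Each camera call takes 0.05 s, during which the arm holds its last target. There are 200 camera calls.

## Task

Test the four grey stop stations on the bench: push each black button fully home and let go, to see whether it stays down. Leave those whose buttons stay down standing where they are, and set any whose button springs back upright in the shallow steel reject pan, putting it down and not dropping it. Do not disturb the other things on the bench.

Things in the scene. Friction and masses are not known exactly. Their poses are not given: they have to be found in the camera images.
- st_a_mid (a point): Centre (half-way up) of the grey steel housing of a push-lock stop station: a loose box 66 mm (its x) by 50 mm (its y) by 52 mm high, about 0.3 kg, standing upright with its round black mushroom button on top. x, y, z axes are the housing's. The four stations look exactly alike and stand in shuffled places; the name says nothing about its condition. Its 50 mm width is the easier grip.
- cap_a_top (a point): Centre of the top face of that station's mushroom button (38 mm wide head, 34 mm flat top): 50 mm above the housing's centre (24 mm above its lid) when out, 40 mm (14 mm above the lid) when fully pressed. z points up.
- cap_a (a joint): Travel of that button in m: 0 fully out as it starts, 0.010 fully pressed against its stop. About 4 N (sound) or 5 N (faulty) pushes it fully down. A sound button stays as far down as it was pushed (so push it right home); a faulty one springs back by itself within 0.2 s, to about 0.0025. It never needs pulling and is no handle: lift a station by its housing.
- st_b_mid (a point): Centre (half-way up) of the grey steel housing of a push-lock stop station: a loose box 66 mm (its x) by 50 mm (its y) by 52 mm high, about 0.3 kg, standing upright with its round black mushroom button on top. x, y, z axes are the housing's. The four stations look exactly alike and stand in shuffled places; the name says nothing about its condition. Its 50 mm width is the easier grip.
- cap_b_top (a point): Centre of the top face of that station's mushroom button (38 mm wide head, 34 mm flat top): 50 mm above the housing's centre (24 mm above its lid) when out, 40 mm (14 mm above the lid) when fully pressed. z points up.
- cap_b (a joint): Travel of that button in m: 0 fully out as it starts, 0.010 fully pressed against its stop. About 4 N (sound) or 5 N (faulty) pushes it fully down. A sound button stays as far down as it was pushed (so push it right home); a faulty one springs back by itself within 0.2 s, to about 0.0025. It never needs pulling and is no handle: lift a station by its housing.
- st_c_mid (a point): Centre (half-way up) of the grey steel housing of a push-lock stop station: a loose box 66 mm (its x) by 50 mm (its y) by 52 mm high, about 0.3 kg, standing upright with its round black mushroom button on top. x, y, z axes are the housing's. The four stations look exactly alike and stand in shuffled places; the name says nothing about its condition. Its 50 mm width is the easier grip.
- cap_c_top (a point): Centre of the top face of that station's mushroom button (38 mm wide head, 34 mm flat top): 50 mm above the housing's centre (24 mm above its lid) when out, 40 mm (14 mm above the lid) when fully pressed. z points up.
- cap_c (a joint): Travel of that button in m: 0 fully out as it starts, 0.010 fully pressed against its stop. About 4 N (sound) or 5 N (faulty) pushes it fully down. A sound button stays as far down as it was pushed (so push it right home); a faulty one springs back by itself within 0.2 s, to about 0.0025. It never needs pulling and is no handle: lift a station by its housing.
- st_d_mid (a point): Centre (half-way up) of the grey steel housing of a push-lock stop station: a loose box 66 mm (its x) by 50 mm (its y) by 52 mm high, about 0.3 kg, standing upright with its round black mushroom button on top. x, y, z axes are the housing's. The four stations look exactly alike and stand in shuffled places; the name says nothing about its condition. Its 50 mm width is the easier grip.
- cap_d_top (a point): Centre of the top face of that station's mushroom button (38 mm wide head, 34 mm flat top): 50 mm above the housing's centre (24 mm above its lid) when out, 40 mm (14 mm above the lid) when fully pressed. z points up.
- cap_d (a joint): Travel of that button in m: 0 fully out as it starts, 0.010 fully pressed against its stop. About 4 N (sound) or 5 N (faulty) pushes it fully down. A sound button stays as far down as it was pushed (so push it right home); a faulty one springs back by itself within 0.2 s, to about 0.0025. It never needs pulling and is no handle: lift a station by its housing.
- pan_floor (a point): Centre of the inner floor (3 mm above the bench) of the reject pan: a shallow steel tray, 200 mm (its x) by 160 mm (its y) outside, walls 3 mm thick and 24 mm high above the bench, fixed, empty, on the left or right of the stations. On the other side stands a ribbed steel swage block, 170 x 130 mm and 48 mm high, fixed.
- coupling: Bystander: small turned steel coupling, 30 mm diameter, 30 mm high, standing among the stations; origin at its underside. Not to be disturbed.
- chisel: Bystander: cold chisel 14 mm thick and 112 mm long lying along the world y direction among the stations; origin at its underside. Not to be disturbed.
- offcut: Bystander: steel bar offcut, 16 x 70 x 16 mm, lying among the stations; origin at its underside. Not to be disturbed.
- jar: Bystander: glass jar with steel lid, 60 mm wide, 65 mm high, behind the stations; origin at its underside. Not to be disturbed.
Not all that is in view belongs to the job. What is shaped like the part that bears st_b_mid but orange or yellow is not meant.

How it is judged:
At the end, for the whole second after the job is handed in: The pressed, sprung-back station (button in 1 to 5 mm) stands upright (7 deg) on the pan's floor, within 75 mm lengthwise and 60 mm crosswise of its centre; the other three have buttons down over 8 mm and stand upright within 40 mm of their starts (((value of joint cap_a between 0.001 and 0.005 m and x of st_a_mid in the frame of pan_floor between -0.075 and 0.075 m and y of st_a_mid in the frame of pan_floor between -0.06 and 0.06 m and z of st_a_mid in the frame of pan_floor between 0.018 and 0.032 m and angle between each of st_a_mid, st_b_mid, st_c_mid, st_d_mid's own z axis and vertical below 0.12 rad and value of joint each of cap_b, cap_c, cap_d above 0.008 m and distance of each of st_b_mid, st_c_mid, st_d_mid from where it was at the start of the episode below 0.04 m) or (value of joint cap_b between 0.001 and 0.005 m and x of st_b_mid in the frame of pan_floor between -0.075 and 0.075 m and y of st_b_mid in the frame of pan_floor between -0.06 and 0.06 m and z of st_b_mid in the frame of pan_floor between 0.018 and 0.032 m and angle between each of st_b_mid, st_a_mid, st_c_mid, st_d_mid's own z axis and vertical below 0.12 rad and value of joint each of cap_a, cap_c, cap_d above 0.008 m and distance of each of st_a_mid, st_c_mid, st_d_mid from where it was at the start of the episode below 0.04 m) or (value of joint cap_c between 0.001 and 0.005 m and x of st_c_mid in the frame of pan_floor between -0.075 and 0.075 m and y of st_c_mid in the frame of pan_floor between -0.06 and 0.06 m and z of st_c_mid in the frame of pan_floor between 0.018 and 0.032 m and angle between each of st_c_mid, st_a_mid, st_b_mid, st_d_mid's own z axis and vertical below 0.12 rad and value of joint each of cap_a, cap_b, cap_d above 0.008 m and distance of each of st_a_mid, st_b_mid, st_d_mid from where it was at the start of the episode below 0.04 m) or (value of joint cap_d between 0.001 and 0.005 m and x of st_d_mid in the frame of pan_floor between -0.075 and 0.075 m and y of st_d_mid in the frame of pan_floor between -0.06 and 0.06 m and z of st_d_mid in the frame of pan_floor between 0.018 and 0.032 m and angle between each of st_d_mid, st_a_mid, st_b_mid, st_c_mid's own z axis and vertical below 0.12 rad and value of joint each of cap_a, cap_b, cap_c above 0.008 m and distance of each of st_a_mid, st_b_mid, st_c_mid from where it was at the start of the episode below 0.04 m))); the robot touches nothing.
It fails at once if a bystander is pushed out of its place (more than 25 mm) (distance of any of coupling, chisel, offcut, jar from where it was at the start of the episode above 0.025 m).
It fails at once if a station is let go or thrown from more than 40 mm above the pan's floor ((horizontal distance between st_a_mid and pan_floor below 0.09 m and z of st_a_mid in the frame of pan_floor above 0.066 m and contact force between the fingers and st_a below 0.05 N) or (horizontal distance between st_b_mid and pan_floor below 0.09 m and z of st_b_mid in the frame of pan_floor above 0.066 m and contact force between the fingers and st_b below 0.05 N) or (horizontal distance between st_c_mid and pan_floor below 0.09 m and z of st_c_mid in the frame of pan_floor above 0.066 m and contact force between the fingers and st_c below 0.05 N) or (horizontal distance between st_d_mid and pan_floor below 0.09 m and z of st_d_mid in the frame of pan_floor above 0.066 m and contact force between the fingers and st_d below 0.05 N)).
It fails at once if a station is tipped over (angle between any of st_a_mid, st_b_mid, st_c_mid, st_d_mid's own z axis and vertical above 0.8 rad).
It also fails if it takes over 64 s, if anything falls off the work surface, if the arm or the gripper's body presses on something with over 40 N, if the wrist force passes 120 N, or if a joint passes its speed limit or range.

## Working session

There is one attempt and no reset: what is moved stays moved. The work goes in short steps, Python scripts to look and compute and a shell command to move; the robot and the scene stay as the last step left them, time stands still between calls to the robot, and variables do not carry over. Pictures are saved under pics/ and viewed, at most 10 in all, crops included, and the job is handed in when it is done.

```bash
mkdir -p pics; cat > h.py <<'E'
import numpy as np,cv2
from plant import *
def world(cam,u,v,d,ci=None):
    c=ci or camera_info(cam); p=np.array([(u-c['cx'])/c['fx']*d,-(v-c['cy'])/c['fy']*d,-d,1]); return (c['T']@p)[:3]
E
python3 - <<'E'
from h import *
print(state()['time'],state()['tool_rot'])
for cam in ('top','scene'):
    im,d=grab_frame(cam); cv2.imwrite(f'pics/{cam}0.png',im)
    np.savez(f'{cam}0.npz',im=im,d=d)
    c=camera_info(cam);print(cam,c['fx'],c['T'][:3,3].round(3),c.keys())
    if cam=='top':
      for t in ('st_a_mid','cap_a_top','pan_floor','coupling','chisel','offcut','jar'):
        for r in pinpoint(cam,t):
            u,v=r['position']; z=d[int(v),int(u)]
            print(t,round(r['conf'],2),np.round([u,v]),world(cam,u,v,z,c).round(3))
E
```

```text
0.0 [-1.02454543e-03  9.76460062e-01  2.15695819e-01 -1.04669183e-04]
top 363.52315789540546 [ 0.385 -0.     1.003] dict_keys(['fx', 'fy', 'cx', 'cy', 'T'])
st_a_mid 0.78 [345. 236.] [ 0.43  -0.066  0.077]
st_a_mid 0.16 [295. 149.] [0.658 0.062 0.078]
cap_a_top 0.53 [348. 237.] [ 0.427 -0.074  0.076]
cap_a_top 0.52 [294. 152.] [0.649 0.064 0.074]
pan_floor 0.83 [212. 205.] [ 0.385 -0.     1.003]
coupling 0.62 [317. 200.] [0.528 0.005 0.025]
chisel 0.82 [281. 194.] [0.548 0.104 0.012]
chisel 0.5 [346. 167.] [ 0.609 -0.071  0.079]
offcut 0.54 [356. 195.] [ 0.545 -0.103  0.014]
jar 0.68 [212. 204.] [ 0.523  0.299 -0.   ]
jar 0.66 [322. 121.] [ 0.747 -0.009  0.044]
scene 478.4387232744897 [ 1.146 -0.561  0.645] dict_keys(['fx', 'fy', 'cx', 'cy', 'T'])
```

```bash
python3 -c "
import cv2;im=cv2.imread('pics/top0.png');cv2.imwrite('pics/top0c.png',cv2.resize(im[90:290,150:450],None,fx=2.6,fy=2.6,interpolation=2))"
```

```text
(no output)
```

View pics/top0c.png

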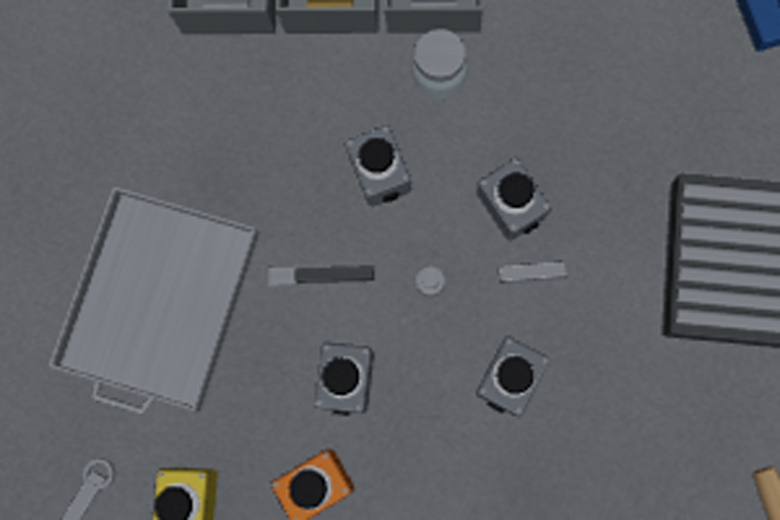

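View pics/scene0.png

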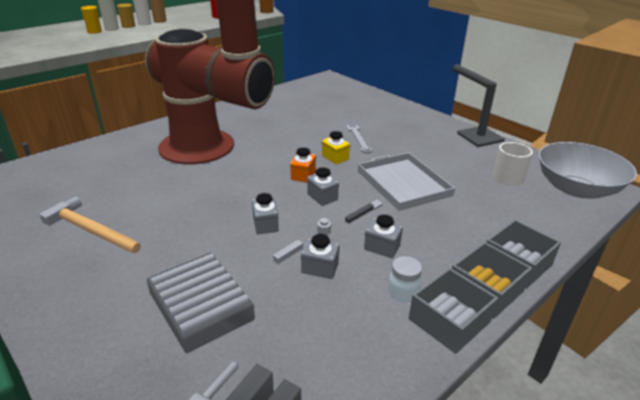

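The top crop shows four grey stations at full-image pixels ~(294,151), (348,163), (281,235) and (348,235). The yellow (218,282) and orange (269,278) boxes are decoys and not meant. The pan is on the left at ~(210,205), with its handle at the bottom. Next I measure the stations and the pan.

```bash
python3 - <<'E'
from h import *
f=np.load('top0.npz');im,d=f['im'],f['d'];c=camera_info('top')
v,u=np.mgrid[:400,:640];P=np.stack([(u-c['cx'])/c['fx']*d,-(v-c['cy'])/c['fy']*d,-d,np.ones_like(d)],-1)@c['T'].T
P=P[...,:3];Z=P[...,2]
for n,(a,b) in zip(('P1','P2','P3','P4'),[(294,151),(348,163),(281,235),(348,235)]):
    w=np.zeros(d.shape,bool);w[b-24:b+24,a-24:a+24]=1
    w&=(d>0)
    lid=P[w&(Z>.044)]; r=cv2.minAreaRect(lid[:,:2].astype(np.float32)*1000)
    cap=P[w&(Z>.068)&(im.max(-1)<45)]; 
    print(n,'rect mm',np.round(r[0]),np.round(r[1]),round(r[2],1),'cap',cap[:,:2].mean(0).round(4),np.median(cap[:,2]).round(4),np.ptp(cap,0)[:2].round(3), 'lidz',np.median(lid[lid[:,2]<.06][:,2]).round(4))
# pan rim
w=np.zeros(d.shape,bool);w[155:255,165:255]=1
rim=P[w&(Z>.012)&(Z<.035)];r=cv2.minAreaRect(rim[:,:2].astype(np.float32)*1000)
print('pan',r,'table z',np.median(Z[d>0]))
fl=P[190:220,195:225].reshape(-1,3);print('floor z',np.median(fl[:,2]), P[205,212])
# pan corners from the picture, rim height
for a,b in [(195,163),(249,179),(226,248),(171,231)]:
    dd=c['T'][2,3]-.024; print(world('top',a,b,dd,c).round(3))
E
```

```text
P1 rect mm [659.  65.] [66. 50.] 21.6 cap [0.6577 0.0641] 0.0761 [0.033 0.035] lidz 0.0526
P2 rect mm [622. -77.] [66. 50.] 32.6 cap [ 0.6205 -0.0773] 0.0759 [0.032 0.032] lidz 0.052
P3 rect mm [435.  98.] [50. 66.] 83.7 cap [0.4344 0.0969] 0.0759 [0.033 0.033] lidz 0.052
P4 rect mm [436. -73.] [50. 66.] 61.8 cap [ 0.4351 -0.0736] 0.0763 [0.033 0.031] lidz 0.0518
pan ((507.97344970703125, 289.69921875), (191.7002716064453, 218.63079833984375), 73.37345123291016) table z -0.00010373132005248031
floor z 0.0031680936226883283 [ 5.20288893e-01  2.97981038e-01 -1.02325586e-04]
[0.627 0.333 0.054]
[0.584 0.188 0.045]
[0.401 0.25  0.015]
[0.447 0.398 0.024]
```

```bash
python3 -m handwheel '[[[0.006,0.019,0,0,0,0],[0.0127,0.0363,-0.006,0,0,0],[0.0127,0.0363,-0.006,0,0,0],[0.0127,0.0363,-0.006,0,0,0],[0.0127,0.0363,-0.006,0,0,0],[0.0127,0.0363,-0.006,0,0,0],[0.0127,0.0363,-0.006,0,0,0],[0.0127,0.0363,-0.006,0,0,0],[0.0127,0.0363,-0.006,0,0,0],[0.0127,0.0363,-0.006,0,0,0],[0.0127,0.0363,-0.006,0,0,0],[0.0127,0.0363,-0.006,0,0,0],[0.0127,0.0363,-0.006,0,0,0],[0.0127,0.0363,-0.006,0,0,0],[0,0,0,0,0,0],[0,0,0,0,0,0]]]' 0
```

```text
time: 1.78
tool_pos: [0.4344, -0.074, 0.153]
tool_rot: [-0.0, 0.976, 0.218, -0.0]
contact_force: [-0.1, 0.5, -0.1]
gripper_width: 0.001
grasp_force: 0.0
```

```bash
python3 - <<'E'
from h import *
c=camera_info('top');T=c['T']
def pl(u,v,z):
    r=T[:3,:3]@np.array([(u-c['cx'])/c['fx'],-(v-c['cy'])/c['fy'],-1]);o=T[:3,3];return (o+r*(z-o[2])/r[2])
Q=np.array([pl(150+a/2.6,90+b/2.6,.024)[:2] for a,b in [(116,190),(256,231),(196,409),(53,365)]])
print(Q.round(3),Q.mean(0),[np.linalg.norm(Q[i]-Q[i-1]).round(3) for i in range(4)])
e=Q[0]-Q[3]+Q[1]-Q[2];print('long axis deg',np.degrees(np.arctan2(e[1],e[0])))
E
```

```text
[[0.635 0.345]
 [0.589 0.193]
 [0.403 0.25 ]
 [0.448 0.4  ]] [0.51886179 0.29698195] [np.float64(0.194), np.float64(0.158), np.float64(0.195), np.float64(0.157)]
long axis deg -16.70549798454252
```

```bash
python3 -m handwheel '[[[0.0007,0,-0.018,0,0,0],[0,0,-0.03,0,0,0],[0,0,-0.016,0,0,0],[0,0,-0.007,0,0,0],[0,0,-0.004,0,0,0],[0,0,-0.004,0,0,0],[0,0,-0.004,0,0,0],[0,0,-0.003,0,0,0],[0,0,-0.001,0,0,0],[0,0,0,0,0,0],[0,0,0,0,0,0]]]'
```

```text
time: 2.7
tool_pos: [0.4359, -0.0762, 0.0671]
tool_rot: [0.001, 0.976, 0.216, 0.001]
contact_force: [-0.3, -1.1, 3.2]
gripper_width: -0.001
grasp_force: 1.2
```

```bash
python3 -m handwheel '[[[0,0,-0.001,0,0,0],[0,0,-0.001,0,0,0],[0,0,-0.001,0,0,0],[0,0,0,0,0,0],[0,0,0,0,0,0]]]'
```

```text
time: 3.12
tool_pos: [0.4361, -0.0763, 0.0659]
tool_rot: [0.0, 0.976, 0.216, 0.0]
contact_force: [-5.8, 0.2, 15.5]
gripper_width: 0.0
grasp_force: 7.7
```

```bash
python3 -m handwheel '[[[0,0,0.01,0,0,0],[0,0,0.03,0,0,0],[0,0.02,0.015,0,0,0],[0,0.036,0,0,0,0],[0,0.036,0,0,0,0],[0,0.036,0,0,0,0],[0,0.033,0,0,0,0],[0,0.01,0,0,0,0],[0,0,0,0,0,0],[0,0,0,0,0,0],[0,0,0,0,0,0]]]'
```

```text
time: 4.03
tool_pos: [0.435, 0.0943, 0.1181]
tool_rot: [0.0, 0.977, 0.215, -0.0]
contact_force: [-0.8, 0.2, -0.4]
gripper_width: 0.002
grasp_force: 0.0
```

```bash
python3 -m handwheel '[[[0,0.002,-0.015,0,0,0],[0,0,-0.016,0,0,0],[0,0,-0.008,0,0,0],[0,0,-0.004,0,0,0],[0,0,-0.004,0,0,0],[0,0,-0.004,0,0,0],[0,0,-0.002,0,0,0],[0,0,-0.001,0,0,0],[0,0,-0.001,0,0,0],[0,0,0,0,0,0],[0,0,0,0,0,0]]]'
```

```text
time: 4.95
tool_pos: [0.4359, 0.0966, 0.0659]
tool_rot: [0.001, 0.976, 0.216, -0.0]
contact_force: [-7.8, -3.2, 14.7]
gripper_width: -0.001
grasp_force: 7.5
```

```bash
python3 -m handwheel '[[[0,0,0.01,0,0,0],[0,0,0.03,0,0,0],[0.012,-0.0025,0.015,0,0,0],[0.03,-0.005,0,0,0,0],[0.035,-0.005,0,0,0,0],[0.035,-0.005,0,0,0,0],[0.035,-0.005,0,0,0,0],[0.035,-0.005,0,0,0,0],[0.03,-0.005,0,0,0,0],[0.01,0,0,0,0,0],[0,0,0,0,0,0],[0,0,0,0,0,0],[0,0,0,0,0,0]]]'
```

```text
time: 6.03
tool_pos: [0.6563, 0.0649, 0.1181]
tool_rot: [-0.0, 0.976, 0.216, -0.0]
contact_force: [-0.9, -0.1, 0.7]
gripper_width: 0.003
grasp_force: 0.0
```

```bash
python3 -m handwheel '[[[0.001,-0.001,-0.015,0,0,0],[0,0,-0.016,0,0,0],[0,0,-0.008,0,0,0],[0,0,-0.004,0,0,0],[0,0,-0.004,0,0,0],[0,0,-0.004,0,0,0],[0,0,-0.002,0,0,0],[0,0,-0.001,0,0,0],[0,0,-0.001,0,0,0],[0,0,0,0,0,0],[0,0,0,0,0,0]]]'
```

```text
time: 6.95
tool_pos: [0.6584, 0.0637, 0.066]
tool_rot: [-0.0, 0.976, 0.216, -0.0]
contact_force: [-7.3, -0.3, 11.6]
gripper_width: -0.003
grasp_force: 5.9
```

```bash
python3 -m handwheel '[[[0,0,0.01,0,0,0],[0,0,0.03,0,0,0],[-0.005,-0.015,0.015,0,0,0],[-0.008,-0.034,0,0,0,0],[-0.01,-0.036,0,0,0,0],[-0.008,-0.036,0,0,0,0],[-0.006,-0.02,0,0,0,0],[0,0,0,0,0,0],[0,0,0,0,0,0],[0,0,0,0,0,0]]]'
```

```text
time: 7.78
tool_pos: [0.6215, -0.077, 0.1186]
tool_rot: [-0.0, 0.976, 0.216, 0.001]
contact_force: [0.0, -0.2, 0.7]
gripper_width: -0.002
grasp_force: 0.0
```

```bash
python3 -m handwheel '[[[0,0,-0.015,0,0,0],[0,0,-0.016,0,0,0],[0,0,-0.008,0,0,0],[0,0,-0.004,0,0,0],[0,0,-0.004,0,0,0],[0,0,-0.004,0,0,0],[0,0,-0.002,0,0,0],[0,0,-0.001,0,0,0],[0,0,-0.001,0,0,0],[0,0,0,0,0,0],[0,0,0,0,0,0]]]'
```

```text
time: 8.7
tool_pos: [0.622, -0.0771, 0.0662]
tool_rot: [-0.0, 0.976, 0.216, 0.001]
contact_force: [-5.1, 2.8, 10.7]
gripper_width: 0.0
grasp_force: 5.5
```

```bash
python3 -m handwheel '[[[0,0,0.01,0,0,0],[0,0,0.03,0,0,0],[0,-0.015,0.03,0,0,0],[0,-0.03,0.02,0,0,0],[-0.01,-0.038,0,0,0,0],[-0.01,-0.038,0,0,0,0],[-0.01,-0.038,0,0,0,0],[-0.01,-0.038,0,0,0,0],[-0.01,-0.038,0,0,0,0],[-0.01,-0.038,0,0,0,0],[-0.01,-0.02,0,0,0,0],[0,0,0,0,0,0],[0,0,0,0,0,0]]]' 1
cat > chk.py <<'E'
from h import *
import sys
im,d=grab_frame('top');c=camera_info('top');cv2.imwrite('pics/'+sys.argv[1]+'.png',im)
v,u=np.mgrid[:400,:640];P=np.stack([(u-c['cx'])/c['fx']*d,-(v-c['cy'])/c['fy']*d,-d,np.ones_like(d)],-1)@c['T'].T
P=P[...,:3];Z=P[...,2]
for n,(a,b) in zip(('P1','P2','P3','P4'),[(294,151),(348,163),(281,235),(348,235)]):
    w=np.zeros(d.shape,bool);w[b-24:b+24,a-24:a+24]=1
    w&=(d>0)&(Z<.1)
    lid=P[w&(Z>.044)]
    if len(lid)<50: print(n,'gone');continue
    r=cv2.minAreaRect(lid[:,:2].astype(np.float32)*1000)
    cap=P[w&(Z>.06)&(im.max(-1)<45)]
    print(n,'rect',np.round(r[0],1),np.round(r[1]),round(r[2],1),'cap',cap[:,:2].mean(0).round(4),np.median(cap[:,2]).round(4))
E
python3 chk.py t1
```

```text
time: 9.78
tool_pos: [0.5505, -0.3719, 0.1536]
tool_rot: [0.0, 0.977, 0.214, 0.0]
contact_force: [0.2, 1.2, -0.7]
gripper_width: 0.997
grasp_force: 0.0
P1 rect [659.   64.8] [66. 50.] 21.7 cap [0.6575 0.0636] 0.0665
P2 rect [622.1 -76.5] [66. 50.] 32.3 cap [ 0.6205 -0.0776] 0.0735
P3 rect [435.   98.2] [50. 66.] 83.7 cap [0.4341 0.0969] 0.0659
P4 rect [436.  -72.6] [50. 66.] 62.5 cap [ 0.4351 -0.0738] 0.0661
```

P2 at pixel (348,163) sprang back: its cap is at 73.5 mm, while the other three are at about 66 mm. I'll go above it, turn to its 50 mm width and confirm with a crop.

```bash
python3 - <<'E'
from h import *
im=cv2.imread('pics/t1.png');cv2.imwrite('pics/t1c.png',cv2.resize(im[120:260,250:400],None,fx=4,fy=4,interpolation=2))
E
python3 -m handwheel '[[[0.004,0.016,0,0,0,1],[0.009,0.036,0,0,0,1.5],[0.009,0.038,0,0,0,2],[0.009,0.038,0,0,0,2],[0.009,0.038,0,0,0,1],[0.009,0.038,0,0,0,0],[0.009,0.038,0,0,0,0],[0.009,0.034,0,0,0,0],[0.004,0.019,0,0,0,0],[0,0,0,0,0,0],[0,0,0,0,0,0],[0,0,0,0,0,0]]]' 1
```

```text
time: 10.83
tool_pos: [0.6218, -0.0745, 0.1534]
tool_rot: [0.0, 0.96, 0.28, -0.0]
contact_force: [-0.3, -0.1, 0.7]
gripper_width: 1.002
grasp_force: 0.0
```

View pics/t1c.png

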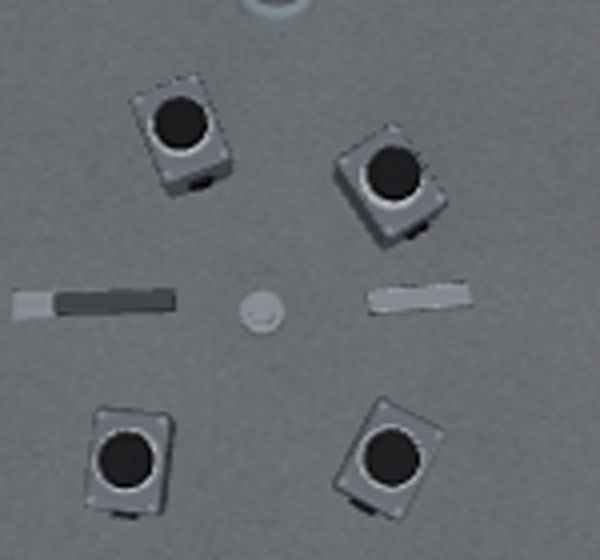

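The crop shows the four grey stations unmoved. P2, at crop (393,172), is the grey one whose cap stands higher, with free space on both 50 mm faces. Now I descend and grip.

```bash
python3 -m handwheel '[[[0,-0.002,-0.015,0,0,0],[0,0,-0.025,0,0,0],[0,0,-0.025,0,0,0],[0,0,-0.02,0,0,0],[0,0,-0.02,0,0,0],[0,0,-0.015,0,0,0],[0,0,-0.01,0,0,0],[0,0,-0.008,0,0,0],[0,0,-0.003,0,0,0],[0,0,0,0,0,0],[0,0,0,0,0,0]]]'
```

```text
time: 11.75
tool_pos: [0.6228, -0.0777, 0.0132]
tool_rot: [0.0, 0.96, 0.279, 0.001]
contact_force: [0.8, -0.4, -0.1]
gripper_width: 1.004
grasp_force: 0.0
```

```bash
python3 -m handwheel '[[[0,0,0,0,0,0],[0,0,0,0,0,0],[0,0,0,0,0,0],[0,0,0,0,0,0],[0,0,0,0,0,0],[0,0,0,0,0,0],[0,0,0,0,0,0],[0,0,0,0,0,0],[0,0,0,0,0,0],[0,0,0,0,0,0]]]' 0
```

```text
time: 12.58
tool_pos: [0.6229, -0.0775, 0.0134]
tool_rot: [0.0, 0.96, 0.279, 0.001]
contact_force: [-0.1, 0.1, 5.8]
gripper_width: 0.578
grasp_force: 64.0
```

```bash
python3 -m handwheel '[[[0,0,0.006,0,0,0],[0,0,0.014,0,0,0],[0,0,0.02,0,0,0],[0,0,0.025,0,0,0],[0,0,0.025,0,0,0],[0,0,0.015,0,0,0],[0,0,0.005,0,0,0],[0,0,0,0,0,0],[0,0,0,0,0,0]]]'
```

```text
time: 13.33
tool_pos: [0.6212, -0.0773, 0.1213]
tool_rot: [-0.0, 0.96, 0.279, -0.001]
contact_force: [-0.2, -0.3, -4.6]
gripper_width: 0.579
grasp_force: 63.4
```

```bash
python3 -m handwheel '[[[-0.002,0.008,0,0,0,0],[-0.004,0.016,0,0,0,0],[-0.006,0.024,0,0,0,0],[-0.008,0.03,0,0,0,0],[-0.008,0.03,0,0,0,0],[-0.008,0.03,0,0,0,0],[-0.008,0.03,0,0,0,0],[-0.008,0.03,0,0,0,0],[-0.008,0.03,0,0,0,0],[-0.008,0.03,0,0,0,0],[-0.008,0.03,0,0,0,0],[-0.008,0.03,0,0,0,0],[-0.007,0.024,0,0,0,0],[-0.006,0.018,0,0,0,0],[-0.003,0.01,0,0,0,0],[-0.002,0.004,0,0,0,0],[0,0,0,0,0,0],[0,0,0,0,0,0],[0,0,0,0,0,0]]]'
```

```text
time: 14.92
tool_pos: [0.5203, 0.2956, 0.1221]
tool_rot: [0.0, 0.96, 0.279, -0.0]
contact_force: [-0.1, -0.2, -3.0]
gripper_width: 0.579
grasp_force: 63.3
```

```bash
python3 -m handwheel '[[[0,0,-0.01,0,0,0],[0,0,-0.02,0,0,0],[0,0,-0.025,0,0,0],[0,0,-0.02,0,0,0],[0,0,-0.012,0,0,0],[0,0,-0.007,0,0,0],[0,0,-0.004,0,0,0],[0,0,-0.002,0,0,0],[0,0,-0.002,0,0,0],[0,0,-0.001,0,0,0],[0,0,-0.001,0,0,0],[0,0,0,0,0,0],[0,0,0,0,0,0]]]'
```

```text
time: 16.0
tool_pos: [0.5204, 0.2967, 0.0188]
tool_rot: [-0.0, 0.96, 0.279, 0.0]
contact_force: [0.3, -0.3, -3.7]
gripper_width: 0.577
grasp_force: 63.3
```

```bash
python3 -m handwheel '[[[0,0,-0.001,0,0,0],[0,0,-0.001,0,0,0],[0,0,-0.0005,0,0,0],[0,0,0,0,0,0],[0,0,0,0,0,0]]]'
```

```text
time: 16.42
tool_pos: [0.5203, 0.2967, 0.0164]
tool_rot: [-0.0, 0.96, 0.279, 0.0]
contact_force: [-1.3, 0.3, 1.5]
gripper_width: 0.576
grasp_force: 63.7
```

The force has turned upward, so the station is resting on the pan floor. I'll release it.

```bash
python3 -m handwheel '[[[0,0,0,0,0,0],[0,0,0,0,0,0],[0,0,0,0,0,0],[0,0,0,0,0,0],[0,0,0,0,0,0],[0,0,0,0,0,0],[0,0,0,0,0,0],[0,0,0,0,0,0],[0,0,0,0,0,0],[0,0,0,0,0,0]]]' 1
```

```text
time: 17.25
tool_pos: [0.5201, 0.2966, 0.0158]
tool_rot: [-0.0, 0.96, 0.279, 0.0]
contact_force: [-1.4, 0.3, -1.2]
gripper_width: 0.997
grasp_force: 0.0
```

```bash
python3 -m handwheel '[[[0,0,0.008,0,0,0],[0,0,0.02,0,0,0],[0,0,0.03,0,0,0],[0,0,0.035,0,0,0],[0,0,0.035,0,0,0],[0,0,0.03,0,0,0],[-0.01,0.02,0.01,0,0,0],[-0.02,0.03,0,0,0,0],[-0.02,0.035,0,0,0,0],[-0.02,0.035,0,0,0,0],[-0.02,0.035,0,0,0,0],[-0.02,0.035,0,0,0,0],[-0.02,0.03,0,0,0,0],[-0.01,0.01,0,0,0,0],[0,0,0,0,0,0],[0,0,0,0,0,0]]]'
python3 chk.py t2; python3 - <<'E'
from h import *
im,d=grab_frame('scene');cv2.imwrite('pics/s2.png',im)
im=cv2.imread('pics/t2.png');cv2.imwrite('pics/t2c.png',cv2.resize(im[90:290,150:450],None,fx=2.6,fy=2.6,interpolation=2))
E
```

```text
time: 18.58
tool_pos: [0.3798, 0.5266, 0.1841]
tool_rot: [0.0, 0.96, 0.28, 0.0]
contact_force: [-0.2, -0.2, 0.3]
gripper_width: 0.999
grasp_force: 0.0
P1 rect [658.9  65. ] [66. 50.] 22.0 cap [0.6576 0.0638] 0.0662
P2 gone
P3 rect [435.   98.2] [50. 66.] 83.2 cap [0.4339 0.0968] 0.066
P4 rect [436.1 -72.9] [50. 67.] 62.1 cap [ 0.4352 -0.0736] 0.0662
```

View pics/t2c.png

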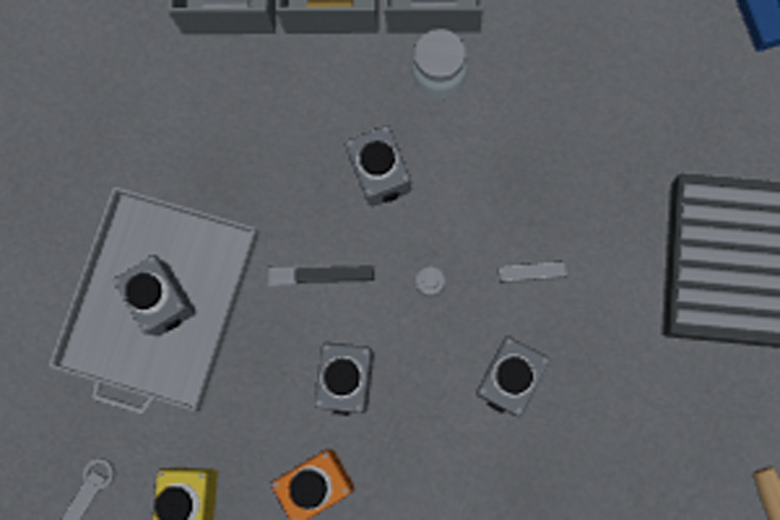

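View pics/s2.png

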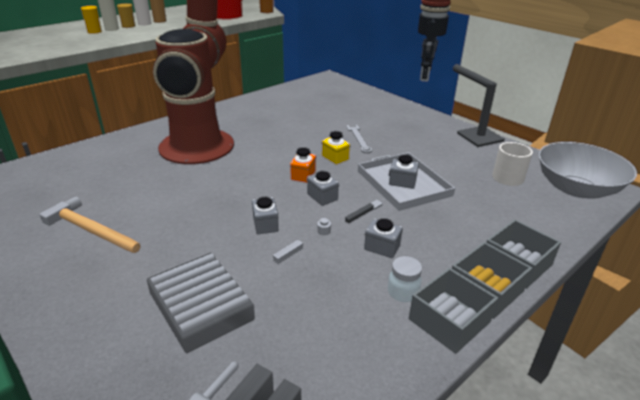

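The faulty station stands upright near the centre of the pan (top crop ~(152,295), scene (404,170)). The other three stations and the bystanders haven't moved, and the arm is clear.

```bash
python3 -c "
from plant import job_done;print(job_done())"
```

```text
the job is handed in; nothing more can be done
None
```

I pressed all four buttons home and handed the job in: three stayed down and were left standing where they were, and the one that sprang back (at about x 0.62, y −0.08 m) now stands upright near the centre of the reject pan, with the other things on the bench undisturbed in the final pictures.

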